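# Catch a batch of ointment jars from the gravity magazine

### The job

Take the steel pan by its handle, hold it up off the table under the mouth of the jar magazine and push the hanging paddle back with the pan's rim so that the gate opens and all three ointment jars slide down the chute into the pan; none may miss it. Then set the pan with the three jars down flat inside the steel tray and let go, leaving the white vial near the magazine standing where it is.

Things in the scene. Friction and masses are not known exactly. Their poses are not given: they have to be found in the camera images.
- pan: Deep round stainless pan with one black side handle. Outside radius 56 mm at the foot, 72 mm at the rim, 62 mm high, wall 3 mm, floor 4 mm, 0.16 kg. Origin: centre of the underside. z up out of the mouth; the handle runs straight out along its +x.
- handle (a point): Point to grip, in the middle of the black handle: 124 mm from the pan's axis along its +x, 50 mm above the pan's underside. The handle is 16 mm wide (across y), 18 mm high (41 to 59 mm above the underside) and reaches from 94 to 178 mm from the axis; its axes are the pan's.
- magazine: Jar magazine fixed to the table: straight steel chute on a grey stand, falling at 28 degrees to its open mouth. Origin: on the table under the lip. Its +x points level from the mouth to the high end (jars slide to -x); z up. Chute 48 mm wide inside, 59 outside, walls 30 high, 163 long in plan, back 0.32 m high. Stand starts 80 mm behind the lip; before it only the paddle hangs.
- lip (a point): Middle of the chute floor's lower edge, 200 mm above the table; same axes as the magazine. Jars leave it at 0.3 to 0.9 m/s towards the magazine's -x and land up to 70 mm in front of it. A pan with its rim 20 to 50 mm below the lip catches them.
- paddle (a point): Middle of the rubber face of the paddle hanging under the chute: at rest 21 mm behind (+x) and 54 mm below the lip, face upright and looking along the magazine's -x, 36 mm wide, 60 mm high (24 to 84 mm below the lip). Pushed about 25 mm towards +x with about 3 N it opens the gate; a spring brings it back.
- gate (a joint): Angle of the gate lever about a level axle 72 mm above and 43 mm behind the middle of the paddle: 0 shut (a 12 mm high tab stands up through the chute floor), above about 0.28 rad the tab is below the floor and the jars run free, 0.55 rad is the stop. Springs shut when let go.
- jar_a: Small white ointment jar with screw lid, 45 mm across, 34 mm high, 35 g, lowest of the three in the chute. Origin: centre of its underside, z towards its lid.
- jar_b: The same kind of jar, middle one in the chute, touching its neighbours.
- jar_c: The same kind of jar, uppermost in the chute.
- tray: Plain steel instrument tray, held fast to the table, 136 x 246 mm outside, 130 x 240 mm inside, floor 2 mm, rim 16 mm high. Origin: centre of its underside; long side along its y.
- big_vial: Bystander: white plastic vial with white lid, 52 mm across, 88 mm high, standing. Origin: centre of its underside.
- brown_bottle: Bystander: dark brown bottle, 36 mm across, 79 mm high, fixed to the table. Origin: centre of its underside.

How it is judged:
By the outcome, as a careful person would: the job done as asked, in the order asked, and still so for the second after the job is handed in, with the robot touching nothing.
It also fails if it takes over 45 s, if anything falls off the work surface, if the arm or the gripper's body presses on something with over 40 N, if the wrist force passes 120 N, or if a joint passes its speed limit or range.

### The arm

A 6-joint arm with a two-finger parallel gripper is mounted at the origin on the work surface; the furniture and walls round the work are solid. World frame = base frame: x ahead of the robot, y to its left, z up, the work surface at z = 0. Lengths are in m, angles in degrees, forces in N, time in s.
With the tool pointing down it reaches from about 0.4 to 0.825 m from the base axis. Payload 7 kg.
Tool frame: the origin (TCP) lies at the very end of the fingers, on their centre line; the grasp point (between the pads) lies hold_point_z behind it (hold_point_z is the distance from the TCP to the grasp point, in m); z points along the fingers, y is the line along which they close (so a half turn about z gives the same grasp; the last joint's range is limited). The gripper opens to 88 mm and grips with 3 to 60 N. Pads are 19 mm wide; open, the fingers measure 130 mm over their backs; the gripper's body (78 mm by 193 mm) begins 47 mm behind the grasp point.
Start: joints at [89.101, 20.546, 0.682, 0, -70.136, -16.507], TCP at [0.202, 0.644, 0.227] pointing down, gripper open.
Joint ranges: [-176.03, 176.03], [-82.01, 121.73], [-58.28, 71.71], [-173.87, 95.51], [-174.79, -0.11], [-173.66, 173.66]. Speed limits (degrees/s): [136.94, 136.94, 172.46, 180, 180, 180].

### API

Orientations are given as [roll, pitch, yaw] about the fixed x, y, z axes, in that order (R = Rz(yaw) Ry(pitch) Rx(roll)).
In Python, from plant import get_obs, snapshot, close_job, hold_point_z gives the robot as it stands.
- The arm moves only by the tool play_rows, never from a script. Its argument "commands" is a list that holds one entry, the list of rows, each a list of 7 numbers: the shift along the tool's x, y, z in cm, then the turn, a rotation vector about the tool's x, y, z in degrees, then the opening, from 0 (shut) to 1 (fully open). In form: [[[x, y, z, ax, ay, az, fingers], ...]]. A call has 1 to 20 rows; each row is the pose to reach, as a shift and turn from the pose commanded when the call began, along the tool's axes at that moment; what a row does not reach only later rows make up. A row lasts 1/12 s, in which the tool goes at most 41.7 mm and 7.16 degrees, less where a joint would pass 70% of its speed; a pose out of reach is approached as far as the arm can. A call with a gripper value outside its range is refused whole. The fingers move at their own pace and stop on an object; the grip force is fixed at half the most. Time passes only in rows, so rows that repeat a pose let the fingers close. It gives the time, the measured TCP pose, the force, the opening and the grip force at its end, in the units of the state.
- get_obs(): the state, without advancing time (a new reading comes with each control period).
- snapshot(name): name is "scene" or "top" or "wrist"; returns a dict with "frame" (400x640x3 uint8, red, green, blue), "camera_matrix" (3x3 intrinsics, pixels), "origin" and "attitude" of the camera in the world. Camera axes: x right, y down, z forward; pixel columns grow to the right and rows downward; lengths in m; the calibration is good to about 2 mm. A picture is of the moment at which its call begins. There is no depth.
- close_job(): hands the job in; it is judged then, once.
The state is a dict: "clock": time; "joint_pos": joint angles; "qvel": joint speeds; "tau": joint torques, N m; "tool_pos": TCP position; "orientation": TCP orientation; "force": force on the tool from outside, world axes, zero at the start; "moment": the same for the moment, N m; "opening": finger opening in m; "gripper_force": force on a finger pad.
Only numpy, scipy, OpenCV 4.12 (cv2) and the standard library are available. Lean on these libraries where they do the work, as an engineer would, in place of code of your own. Each camera call takes 0.05 s, during which the arm holds its last target. There are 200 camera calls.

## Working session

There is one attempt and no reset: what is moved stays moved. The work goes in short steps, Python scripts to look and compute and a tool call to move; the robot and the scene stay as the last step left them, time stands still between calls to the robot, and variables do not carry over. Pictures are saved under pics/ and viewed, at most 10 in all, crops included, and the job is handed in when it is done.

Besides the shell and the picture viewer there is one more tool, called after "Request:" by a JSON object that holds its "fn" and its "kwargs", one argument or row to a line. play_rows: Moves the arm, as the interface text tells. Its arguments: {"type":"object","properties":{"commands":{"type":"array","items":{"type":"array","items":{"type":"array","items":{"type":"number"}}}}},"required":["commands"]}

```bash
ls; mkdir -p pics; python3 - <<'E'
from plant import *
import cv2,pickle
o=get_obs();print(o, hold_point_z)
for n in ["scene","top","wrist"]:
    s=snapshot(n);cv2.imwrite(f"pics/{n}0.png",s["frame"][:,:,::-1]);pickle.dump(s,open(f"{n}0.pkl","wb"));print(n,s["camera_matrix"],s["origin"],s["attitude"])
E
```

```text
pics
{'clock': 0.0, 'joint_pos': array([ 8.91016766e+01,  2.05896756e+01,  6.33607414e-01, -1.95683243e-02,
       -7.01368036e+01, -1.65055749e+01]), 'qvel': array([ 0.05610271,  0.04923011, -0.11130885,  0.04320653, -0.00020766,
        0.04340729]), 'tau': array([-4.48739020e-04, -5.82718492e+01,  2.93047822e+01,  6.99728340e+00,
        6.86799089e-03, -1.69589175e-04]), 'tool_pos': array([0.20179391, 0.64360965, 0.22564303]), 'orientation': array([ 1.79905729e+02, -8.75058672e-03, -1.74105549e+01]), 'force': array([-0.19567302,  0.41971099,  0.39929619]), 'moment': array([ 0.02032161,  0.06037505, -0.04725678]), 'gripper_force': 0.0, 'opening': 0.08752257174240181} 0.0188
scene [[515.48892072   0.         315.19712993]
 [  0.         515.48892072 198.2226273 ]
 [  0.           0.           1.        ]] [-0.29884598 -0.43343202  1.13166793] [-137.09347872   -1.09629512  -54.15401776]
top [[401.83486576   0.         319.50838158]
 [  0.         401.83486576 201.753051  ]
 [  0.           0.           1.        ]] [0.22148048 0.0733276  1.29079291] [-169.36418782   -1.76755326  -90.13003735]
wrist [[328.38372728   0.         323.83393479]
 [  0.         328.38372728 195.92696413]
 [  0.           0.           1.        ]] [0.27513036 0.62161858 0.38273671] [ 1.63561517e+02 -7.45867456e-02 -1.07451492e+02]
```

View pics/scene0.png

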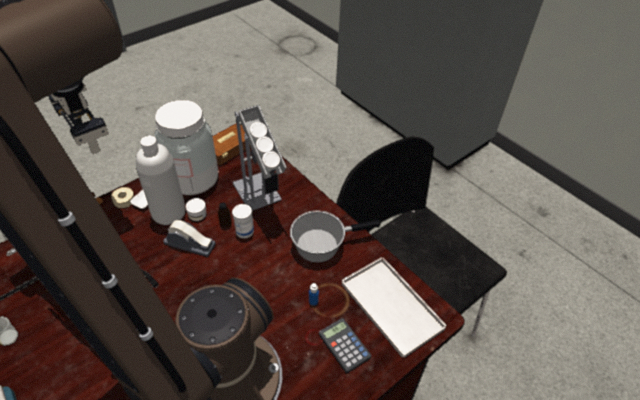

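View pics/top0.png

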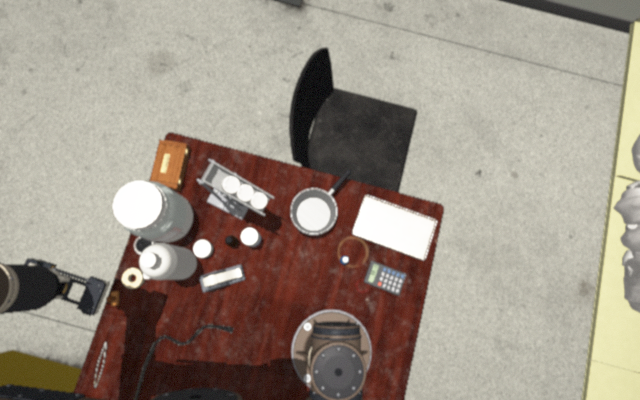

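The scene picture shows the pan at about (318,238) with its handle to the right, the tray at (393,305), the magazine at (258,155) and the vial at (243,221). In the top picture the pan is at (315,212), handle tip (347,177), tray (395,227), magazine lip about (268,205) and vial (250,237).

```bash
cat > h.py <<'E'
import numpy as np,cv2,pickle
from scipy.spatial.transform import Rotation as R
def rot(a): return R.from_euler('xyz',a,degrees=True).as_matrix()
def ray(s,uv):
    d=rot(s["attitude"])@np.linalg.inv(s["camera_matrix"])@np.array([uv[0],uv[1],1.]); return np.array(s["origin"]),d/np.linalg.norm(d)
def plane(s,uv,z):
    o,d=ray(s,uv); return o+d*(z-o[2])/d[2]
def proj(s,p):
    q=s["camera_matrix"]@(rot(s["attitude"]).T@(np.array(p)-s["origin"])); return q[:2]/q[2]
def tri(pairs):
    A=np.zeros((3,3));b=np.zeros(3);L=[]
    for s,uv in pairs:
        o,d=ray(s,uv);M=np.eye(3)-np.outer(d,d);A+=M;b+=M@o;L.append((o,M))
    p=np.linalg.solve(A,b);return p,[float(np.linalg.norm(M@(p-o)))*1e3 for o,M in L]
def load(n): return pickle.load(open(n+".pkl","rb"))
E
python3 - <<'E'
from h import *
t=load("top0");s=load("scene0")
a=cv2.resize(t["frame"][150:275,190:445],None,fx=3,fy=3,interpolation=cv2.INTER_CUBIC)
b=cv2.resize(s["frame"][95:295,215:455],None,fx=3,fy=3,interpolation=cv2.INTER_CUBIC)
cv2.imwrite("pics/tcrop.png",a[:,:,::-1]);cv2.imwrite("pics/scrop.png",b[:,:,::-1])
for uv,z in [((315,212),.06),((347,177),.05),((395,227),0),((268,205),.2),((250,237),.08)]: print(uv,plane(t,uv,z))
for uv,z in [((318,230),.06),((393,305),0),((243,221),.04)]: print(uv,plane(s,uv,z))
E
```

```text
(315, 212) [0.42024572 0.04888657 0.06      ]
(347, 177) [ 0.53509038 -0.0533322   0.05      ]
(395, 227) [ 0.38126371 -0.2123919   0.        ]
(268, 205) [0.4167655 0.1808392 0.2      ]
(250, 237) [0.34050076 0.24442548 0.08      ]
(318, 230) [0.43081291 0.05911865 0.06      ]
(393, 305) [ 0.38634991 -0.20725437  0.        ]
(243, 221) [0.34632358 0.25347371 0.04      ]
```

View pics/tcrop.png

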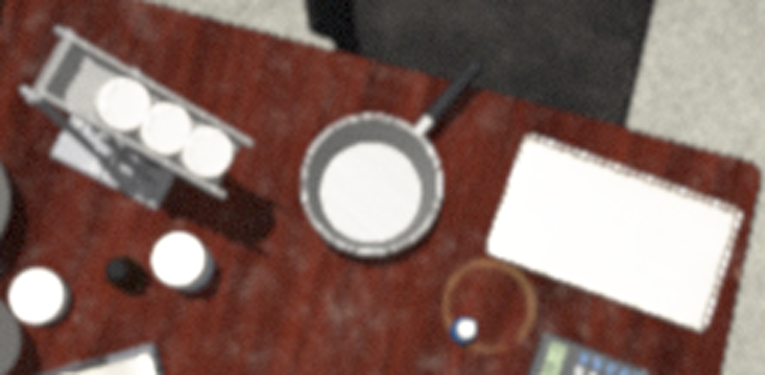

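View pics/scrop.png

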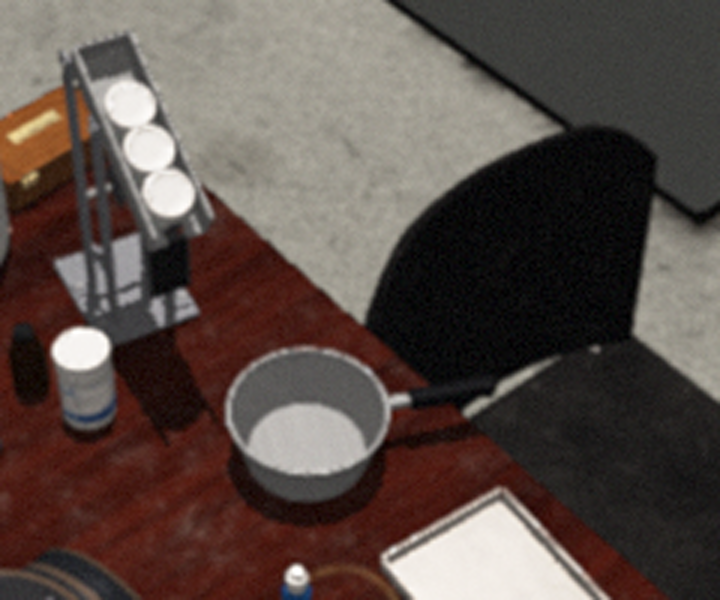

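View pics/wrist0.png

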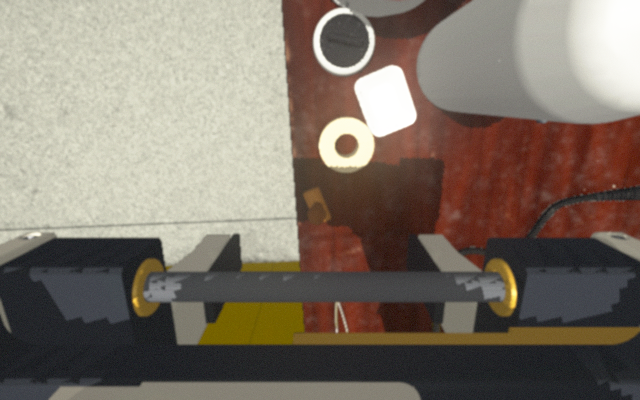

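The crops show the pan rim at top-crop x 302–443, y 113–255 and the handle running to its tip at (474,70). Also in the top crop are the tray corners (530,135), (742,210), (702,330) and (489,250), and the chute's mouth wall ends at (250,143) and (222,192). The wrist picture shows only the clutter at the far left of the table. Next I measure the points across the two views.

```bash
python3 - <<'E'
from h import *
t=load("top0");s=load("scene0")
T=lambda x,y:(x/3+190-1/3,y/3+150-1/3); S=lambda x,y:(x/3+215-1/3,y/3+95-1/3)
np.set_printoptions(precision=4,suppress=True)
P={"rimL/R ctr":((372.5,184),(309,410)),"htip":((476,69),(494,383)),"hroot":((430,117),(412,399)),
"mouth_far":((250,143),(212,228)),"mouth_near":((222,192),(155,241)),"jarA":((207,152),(169,193)),"jarB":((165,128),(149,149)),"jarC":((123,104),(130,103)),
"back_far":((66,34),(132,38)),"tray_c1":((530,135),(504,490)),"tray_c4":((489,250),(384,560)),"vial":((180,260),(81,347))}
for k,(a,b) in P.items(): print(k,*tri([(t,T(*a)),(s,S(*b))]))
for z in (0.016,): print("tray",[plane(t,T(*p),z)[:2] for p in ((530,135),(742,210),(702,330),(489,250))])
# rim ellipse from masks: table is red => non-red
g=t["frame"][180:245,285:345].astype(int); m=((g[...,0]-g[...,2])<25).astype(np.uint8)
c=max(cv2.findContours(m,0,1)[0],key=cv2.contourArea);print(cv2.contourArea(c))
pts=c[:,0]+[285,180]; w=np.array([plane(t,p,.062)[:2] for p in pts])
from scipy.optimize import least_squares
f=least_squares(lambda v:np.hypot(*(w-v[:2]).T)-.072,[.42,.05],loss='soft_l1',f_scale=.002);print("rim fit",f.x,np.abs(f.fun).mean())
# tray by white mask in scene
for n,im,z in (("top",t,.016),("scene",s,.016)):
    m=(im["frame"].min(2)>150).astype(np.uint8)
    for c in cv2.findContours(m,0,1)[0]:
        if cv2.contourArea(c)>1500:
            w=np.array([plane(im,p[0],.002)[:2] for p in c],np.float32);r=cv2.minAreaRect(w*1000);
            if 150<max(r[1])<300: print(n,r)
E
```

```text
rimL/R ctr [0.4216 0.0531 0.0679] [0.6276743825644536, 0.6276743825644409]
htip [ 0.5478 -0.0586  0.0634] [2.910496543468365, 2.910496543468404]
hroot [ 0.4956 -0.008   0.0556] [0.03551611247437551, 0.03551611247432554]
mouth_far [0.4343 0.167  0.2161] [1.1955618944696913, 1.19556189446972]
mouth_near [0.388  0.1907 0.223 ] [1.4395327190139366, 1.439532719013897]
jarA [0.4201 0.2014 0.2477] [0.6907847080318336, 0.6907847080319001]
jarB [0.4375 0.2359 0.2661] [0.8845953922526107, 0.8845953922527484]
jarC [0.4531 0.2682 0.2896] [0.8403194212635136, 0.8403194212633197]
back_far [0.5117 0.3156 0.3005] [0.06433227999681997, 0.06433227999685764]
tray_c1 [ 0.4834 -0.1176  0.0204] [0.9060045339258919, 0.9060045339257895]
tray_c4 [ 0.3594 -0.0717  0.0177] [0.36077362567260446, 0.360773625672527]
vial [0.3398 0.2441 0.0969] [1.5004784856848343, 1.5004784856848463]
tray [array([ 0.4849, -0.119 ]), array([ 0.4033, -0.3463]), array([ 0.2753, -0.2964]), array([ 0.3598, -0.0722])]
1873.5
rim fit [0.4238 0.0518] 0.009380739766431813
top ((382.4393310546875, -209.75714111328125), (252.00526428222656, 140.81565856933594), 69.71786499023438)
scene ((386.56317138671875, -199.91305541992188), (250.6546173095703, 131.51492309570312), 69.97891235351562)
```

Request:
{"fn": "play_rows", "kwargs": {
  "commands": [
    [[0,0,-12,0,0,0,1],[0,0,-22,0,0,0,1],[0,0,-22,0,0,0,1],[0,0,-22,0,0,0,1],[0,0,-22,0,0,0,1],[0,0,-22,0,0,0,1],[0,0,-22,0,0,0,1]]
  ]
}}

```text
clock: 0.73
tool_pos: [0.2025, 0.6448, 0.4517]
orientation: [-179.6, 0.1, -17.4]
force: [0.6, -1.4, 0.4]
opening: 0.0874
gripper_force: 0.0
```

Request:
{"fn": "play_rows", "kwargs": {
  "commands": [
    [[1.5,1.7,0,0,0,1,1],[4,4.5,0,0,0,3,1],[49.1,54.5,0,0,0,23.6,1],[49.1,54.5,0,0,0,23.6,1],[49.1,54.5,0,0,0,23.6,1],[49.1,54.5,0,0,0,23.6,1],[49.1,54.5,0,0,0,23.6,1],[49.1,54.5,0,0,0,23.6,1],[49.1,54.5,0,0,0,23.6,1],[49.1,54.5,0,0,0,23.6,1],[49.1,54.5,0,0,0,23.6,1],[49.1,54.5,0,0,0,23.6,1],[49.1,54.5,0,0,0,23.6,1],[49.1,54.5,0,0,0,23.6,1],[49.1,54.5,0,0,0,23.6,1],[49.1,54.5,0,0,0,23.6,1],[49.1,54.5,8,0,0,23.6,1],[49.1,54.5,16,0,0,23.6,1],[49.1,54.5,25,0,0,23.6,1],[49.1,54.5,25,0,0,23.6,1]]
  ]
}}

```text
clock: 2.4
tool_pos: [0.4973, -0.0031, 0.2974]
orientation: [-180.0, 0.0, -41.1]
force: [1.3, -0.1, -1.2]
opening: 0.0876
gripper_force: 0.0
```

```bash
python3 - <<'E'
from plant import *
from h import *
o=get_obs();print(o["clock"],o["joint_pos"],o["tool_pos"],o["orientation"])
s=snapshot("wrist");cv2.imwrite("pics/w1.png",s["frame"][:,:,::-1]);pickle.dump(s,open("w1.pkl","wb"));print(s["origin"],ray(s,(320,200))[1])
E
```

```text
2.4 [ 2.23176076e+01  1.17815749e+00 -1.44323340e+01 -2.13677242e-02
 -7.43877040e+01  2.65678752e+01] [ 0.49727239 -0.00305888  0.29740996] [-1.79989183e+02  1.75998086e-02 -4.11202659e+01]
[ 0.55511914 -0.05293291  0.45438915] [-0.21425245  0.203808   -0.95527911]
```

View pics/w1.png

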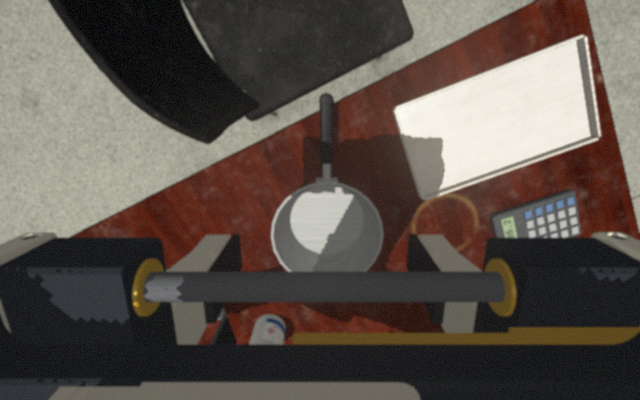

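The wrist view shows the handle upright in the picture, tip about (326,94), the pan rim spanning columns 271–383 around row 232, and the tray at upper right.

```bash
python3 - <<'E'
from h import *
np.set_printoptions(precision=4,suppress=True)
w=load("w1");t=load("top0");f=w["frame"].astype(int)
for r in (110,125,140,155): 
    row=f[r,300:350].sum(1); d=np.where(row<row.min()+35)[0]+300; print(r,d.min(),d.max(),plane(w,((d.min()+d.max())/2,r),.055)[:2])
print("col326",[(r,int(f[r,326].sum())) for r in range(86,200,4)])
c=plane(w,(327,232),.062);print("rim ctr row232",c, plane(w,(271,232),.062),plane(w,(383,232),.062))
T=lambda x,y:(x/3+190-1/3,y/3+150-1/3)
print("tip",tri([(w,(326,94)),(t,T(476,69))]),plane(w,(326,94),.058))
print("front rim row 181?",plane(w,(327,181),.062))
print("tray",[plane(w,p,.016)[:2] for p in ((394,108),(586,36),(600,137),(424,197))])
E
```

```text
110 331 337 [ 0.5379 -0.0534]
125 332 337 [ 0.5244 -0.0426]
140 304 349 [ 0.5173 -0.0237]
155 305 348 [ 0.5036 -0.0118]
col326 [(86, 447), (90, 437), (94, 197), (98, 214), (102, 189), (106, 196), (110, 199), (114, 190), (118, 187), (122, 188), (126, 182), (130, 192), (134, 173), (138, 171), (142, 122), (146, 95), (150, 104), (154, 116), (158, 111), (162, 111), (166, 284), (170, 289), (174, 290), (178, 297), (182, 287), (186, 291), (190, 335), (194, 586), (198, 597)]
rim ctr row232 [0.4288 0.0525 0.062 ] [0.4763 0.1068 0.062 ] [ 0.3814 -0.0018  0.062 ]
tip (array([ 0.5575, -0.0597,  0.0208]), [1.245424190215681, 1.2454241902156227]) [ 0.5577 -0.0581  0.058 ]
front rim row 181? [0.4798 0.0081 0.062 ]
tray [array([ 0.4872, -0.1133]), array([ 0.4007, -0.3409]), array([ 0.2788, -0.2955]), array([ 0.3647, -0.0714])]
```

Request:
{"fn": "play_rows", "kwargs": {
  "commands": [
    [[0,0,0,0,0,0,0.6],[0,0,0,0,0,0,0.6]]
  ]
}}

```text
clock: 2.62
tool_pos: [0.498, -0.0018, 0.3004]
orientation: [180.0, -0.0, -41.0]
force: [0.1, -0.4, 1.2]
opening: 0.0791
gripper_force: 0.0
```

Request:
{"fn": "play_rows", "kwargs": {
  "commands": [
    [[1.0,0.2,3,0,0,0,0.6],[2.05,0.4,6.5,0,0,0,0.6],[2.05,0.4,10.5,0,0,0,0.6],[2.05,0.4,14.5,0,0,0,0.6],[2.05,0.4,18.5,0,0,0,0.6],[2.05,0.4,22,0,0,0,0.6],[2.05,0.4,24,0,0,0,0.6],[2.05,0.4,25.5,0,0,0,0.6],[2.05,0.4,26.9,0,0,0,0.6],[2.05,0.4,26.9,0,0,0,0.6],[2.05,0.4,26.9,0,0,0,0.6]]
  ]
}}

```text
clock: 3.53
tool_pos: [0.5124, -0.0169, 0.0321]
orientation: [-179.9, -0.1, -40.9]
force: [0.5, -0.0, 1.4]
opening: 0.0527
gripper_force: 0.0
```

```bash
python3 - <<'E'
from plant import *
from h import *
s=snapshot("wrist");pickle.dump(s,open("w2.pkl","wb"))
t=snapshot("scene");pickle.dump(t,open("s2.pkl","wb"))
a=cv2.resize(s["frame"],(480,300));b=cv2.resize(t["frame"][160:310,260:440],(540,450))
c=np.zeros((600,800,3),np.uint8);c[:300,:480]=a;c=np.zeros((450,800,3),np.uint8);c[:,260:]=b;c[:300,:260]=cv2.resize(s["frame"],None,fx=.75,fy=.75)[:,110:370]
cv2.imwrite("pics/c2.png",c[:,:,::-1])
E
```

```text
(no output)
```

View pics/c2.png

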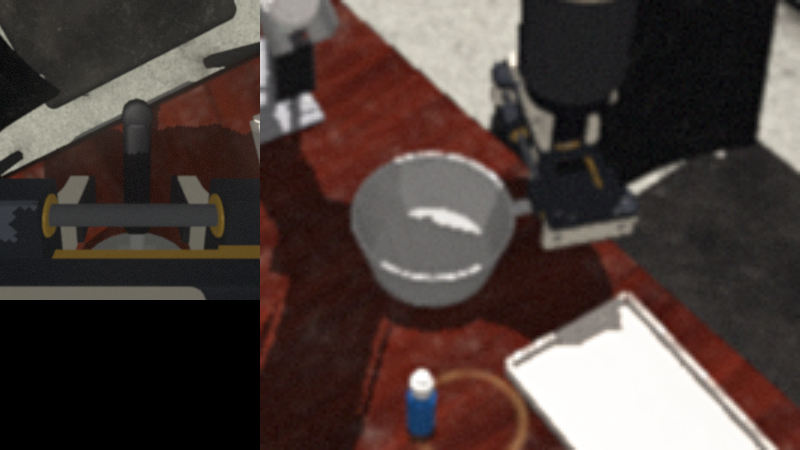

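The handle runs straight up between the two open fingers (at column 138, with finger inner faces at 88 and 180), so I close now and lift a little.

Request:
{"fn": "play_rows", "kwargs": {
  "commands": [
    [[0,0,0,0,0,0,0.1],[0,0,0,0,0,0,0.05],[0,0,0,0,0,0,0.0],[0,0,0,0,0,0,0],[0,0,0,0,0,0,0],[0,0,0,0,0,0,0],[0,0,0,0,0,0,0],[0,0,0,0,0,0,0]]
  ]
}}

```text
clock: 4.3
tool_pos: [0.5105, -0.0181, 0.0306]
orientation: [180.0, 0.0, -41.0]
force: [-1.1, 0.4, 1.3]
opening: 0.0157
gripper_force: 30.0
```

Request:
{"fn": "play_rows", "kwargs": {
  "commands": [
    [[0,0,-0.5,0,0,0,0],[0,0,-1.5,0,0,0,0],[0,0,-3,0,0,0,0],[0,0,-5,0,0,0,0],[0,0,-7,0,0,0,0],[0,0,-8.5,0,0,0,0],[0,0,-9.3,0,0,0,0],[0,0,-9.3,0,0,0,0],[0,0,-9.3,0,0,0,0],[0,0,-9.3,0,0,0,0]]
  ]
}}

```text
clock: 5.13
tool_pos: [0.5098, -0.0182, 0.1227]
orientation: [179.9, 0.1, -41.0]
force: [-0.1, 0.3, -2.0]
opening: 0.0161
gripper_force: 30.0
```

```bash
python3 - <<'E'
from plant import *
from h import *
o=get_obs();print({k:np.round(o[k],3) for k in ("tool_pos","orientation","force","moment","opening","gripper_force")})
s=snapshot("scene");pickle.dump(s,open("s3.pkl","wb"))
t=snapshot("top");pickle.dump(t,open("t3.pkl","wb"))
c=np.zeros((600,800,3),np.uint8)
C=cv2.INTER_CUBIC
c[:,:400]=cv2.resize(s["frame"][140:240,230:297],(402,600),interpolation=C)[:,:400]   # x6
c[:300,400:]=cv2.resize(t["frame"][165:215,220:287],(402,300),interpolation=C)[:,:400] # x6
c[300:,400:]=cv2.resize(s["frame"][175:275,270:403],(400,300),interpolation=C) # x3
cv2.imwrite("pics/c3.png",c[:,:,::-1])
E
```

```text
{'tool_pos': array([ 0.51 , -0.018,  0.123]), 'orientation': array([ 1.79942e+02,  5.50000e-02, -4.10250e+01]), 'force': array([-0.067,  0.258, -2.023]), 'moment': array([-0.036, -0.066, -0.022]), 'opening': np.float64(0.016), 'gripper_force': np.float64(29.985)}
```

View pics/c3.png

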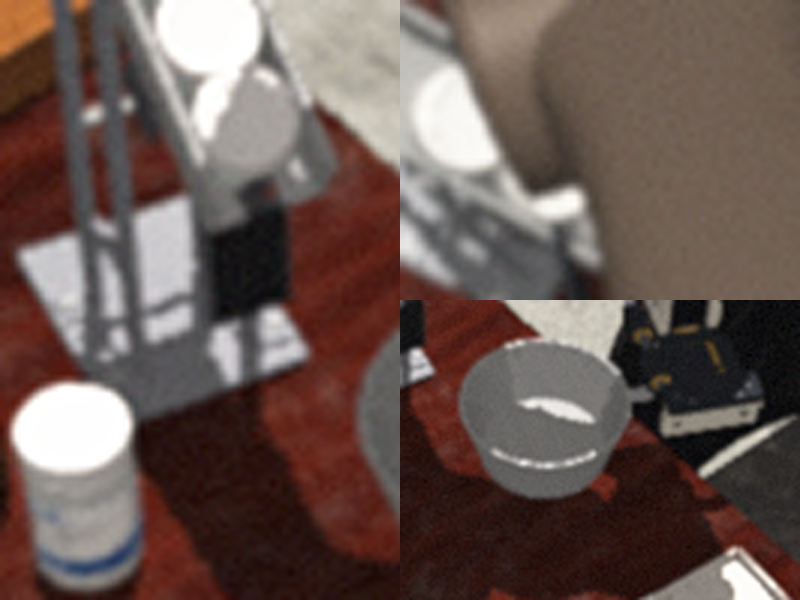

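The scene crop shows the black paddle under the chute mouth with bottom corners at about (215,320) and (287,300) (6x crop). The lifted pan looks level. I check the lip from the paddle and the wall ends.

```bash
python3 - <<'E'
from h import *
np.set_printoptions(precision=4,suppress=True)
s=load("s3");t=load("top0")
S=lambda x,y:(x/6+230-.42,y/6+140-.42);T=lambda x,y:(x/3+190-1/3,y/3+150-1/3)
a=plane(s,S(215,320),.116);b=plane(s,S(287,300),.116);print("paddle bottom",a,b,np.linalg.norm(a-b),(a+b)/2)
m=np.array([np.cos(np.radians(63)),np.sin(np.radians(63))]);print("m",m)
pm=((a+b)/2)[:2];print("lip from paddle",pm-.021*m)
# black mask corners
f=s["frame"][140:240,230:297];k=(f.max(2)<45).astype(np.uint8)[30:60,28:55];
print([ (y+30,np.where(r)[0].min()+28,np.where(r)[0].max()+28) for y,r in enumerate(k) if r.any()])
for z in (.2,.2265):
  print(z,"far/near walls in top",plane(t,T(250,143),z)[:2],plane(t,T(222,192),z)[:2],"mid",(plane(t,T(250,143),z)+plane(t,T(222,192),z))[:2]/2)
E
```

```text
paddle bottom [0.4129 0.2232 0.116 ] [0.4421 0.2051 0.116 ] 0.0344278699629805 [0.4275 0.2141 0.116 ]
m [0.454 0.891]
lip from paddle [0.418  0.1954]
[(34, np.int64(44), np.int64(46)), (35, np.int64(42), np.int64(46)), (36, np.int64(42), np.int64(46)), (37, np.int64(41), np.int64(47)), (38, np.int64(38), np.int64(47)), (39, np.int64(35), np.int64(47)), (40, np.int64(35), np.int64(47)), (41, np.int64(35), np.int64(47)), (42, np.int64(35), np.int64(47)), (43, np.int64(35), np.int64(47)), (44, np.int64(35), np.int64(47)), (45, np.int64(35), np.int64(47)), (46, np.int64(35), np.int64(47)), (47, np.int64(35), np.int64(47)), (48, np.int64(35), np.int64(47)), (49, np.int64(36), np.int64(47)), (50, np.int64(35), np.int64(43)), (51, np.int64(35), np.int64(42)), (52, np.int64(35), np.int64(40))]
0.2 far/near walls in top [0.4383 0.1676] [0.3926 0.1921] mid [0.4155 0.1798]
0.2265 far/near walls in top [0.433  0.1653] [0.3885 0.1893] mid [0.4108 0.1773]
```

Request:
{"fn": "play_rows", "kwargs": {
  "commands": [
    [[-0.4,-0.2,0,0,0,0,0],[-1.2,-0.5,0,0,0,0,0],[-2.4,-1.0,0,0,0,0,0],[-4,-1.65,0,0,0,0,0],[-5.6,-2.3,0,0,0,0,0],[-6.8,-2.8,0,0,0,0,0],[-7.5,-3.1,0,0,0,0,0],[-7.85,-3.3,0,0,0,0,0],[-7.85,-3.3,0,0,0,0,0],[-7.85,-3.3,0,0,0,0,0],[-7.85,-3.3,0,0,0,0,0]]
  ]
}}

```text
clock: 6.15
tool_pos: [0.473, 0.0581, 0.1235]
orientation: [180.0, -0.0, -41.0]
force: [-0.8, -0.5, -1.4]
opening: 0.016
gripper_force: 30.0
```

```bash
python3 - <<'E'
from plant import *
from h import *
np.set_printoptions(precision=4,suppress=True)
o=get_obs();print({k:np.round(o[k],4) for k in ("clock","tool_pos","orientation","force","moment","opening")})
s=snapshot("scene");pickle.dump(s,open("s4.pkl","wb"))
t=snapshot("top");pickle.dump(t,open("t4.pkl","wb"))
# predicted pan rim outline and lip drawn for a check
c=o["tool_pos"]+np.array([-.0853,.0741,0]);z=o["tool_pos"][2]-.031+.0007+.062
C=cv2.INTER_CUBIC
def crop(s,x0,y0,w,h,k):
    im=cv2.resize(s["frame"][y0:y0+h,x0:x0+w],None,fx=k,fy=k,interpolation=C)[:,:,::-1].copy()
    P=lambda p:tuple(int(round(v)) for v in (proj(s,p)+.5-[x0,y0])*k)
    for a in range(0,360,15): cv2.circle(im,P([c[0]+.072*np.cos(np.radians(a)),c[1]+.072*np.sin(np.radians(a)),z]),2,(0,255,0),-1)
    m=np.array([.454,.891,0]);n=np.array([.891,-.454,0]);l=np.array([.4175,.192,.2])
    for p in (l+.024*n,l-.024*n): cv2.circle(im,P(p),3,(0,0,255),-1)
    for u in (-.018,.018):
        for dz in (-.024,-.084): cv2.circle(im,P(l+.021*m+u*n+[0,0,dz]),3,(255,128,0),-1)
    return im
A=crop(s,225,125,130,150,4);B=crop(t,225,170,93,80,3)
out=np.zeros((600,800,3),np.uint8);out[:,:520]=A;out[:240,520:799]=B
cv2.imwrite("pics/c4.png",out)
E
```

```text
{'clock': np.float64(6.15), 'tool_pos': array([0.473 , 0.0581, 0.1235]), 'orientation': array([179.986 ,  -0.0005, -41.0188]), 'force': array([-0.7893, -0.456 , -1.3652]), 'moment': array([-0.0881, -0.0542,  0.0097]), 'opening': np.float64(0.016)}
```

View pics/c4.png

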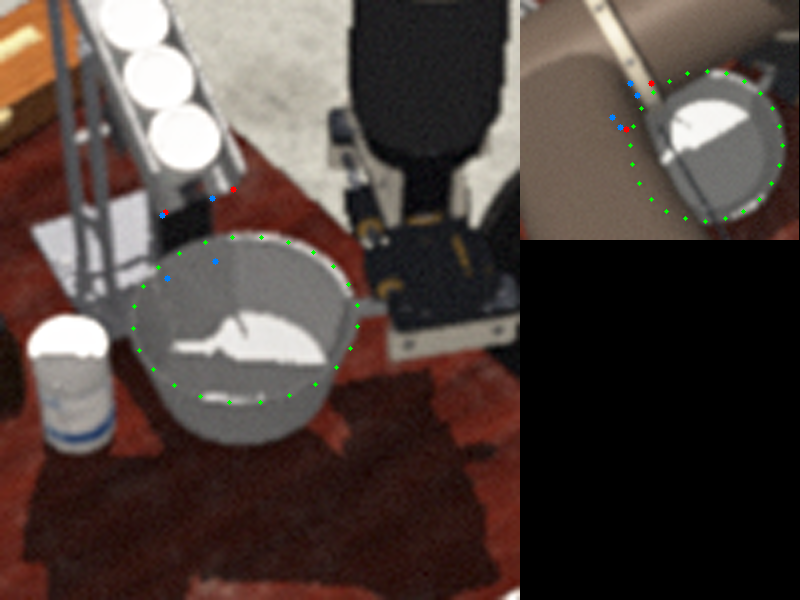

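The green prediction lies on the pan's rim all round, so the pan is level and where I think. The lip and paddle marks fit within about 1–2 mm. Now I push along the chute.

Request:
{"fn": "play_rows", "kwargs": {
  "commands": [
    [[-0.1,-0.4,0,0,0,0,0],[-0.25,-1.0,0,0,0,0,0],[-0.37,-1.5,0,0,0,0,0],[-0.46,-1.85,0,0,0,0,0],[-0.55,-2.2,0,0,0,0,0],[-0.64,-2.55,0,0,0,0,0],[-0.73,-2.9,0,0,0,0,0],[-0.8,-3.2,0,0,0,0,0],[-0.87,-3.5,0,0,0,0,0],[-0.95,-3.8,0,0,0,0,0],[-0.95,-3.8,0,0,0,0,0],[-0.95,-3.8,0,0,0,0,0],[-0.95,-3.8,0,0,0,0,0]]
  ]
}}

```text
clock: 7.33
tool_pos: [0.4906, 0.0934, 0.1235]
orientation: [-180.0, 0.0, -41.0]
force: [-0.5, -1.0, -3.5]
opening: 0.0158
gripper_force: 30.0
```

```bash
python3 - <<'E'
from plant import *
from h import *
o=get_obs();print({k:np.round(o[k],4) for k in ("clock","tool_pos","orientation","force","moment","opening")})
s=snapshot("scene");pickle.dump(s,open("s5.pkl","wb"))
cv2.imwrite("pics/c5.png",cv2.resize(s["frame"][100:270,215:365],None,fx=3.5,fy=3.5,interpolation=cv2.INTER_CUBIC)[:,:,::-1])
# white blobs in chute region
f=s["frame"];m=(f.min(2)>150).astype(np.uint8)
for c in cv2.findContours(m,0,1)[0]:
    if cv2.contourArea(c)>60:
        x,y,w,h=cv2.boundingRect(c)
        if 225<x<350 and 100<y<270: print(x,y,w,h,cv2.contourArea(c))
E
```

```text
{'clock': np.float64(7.3333), 'tool_pos': array([0.4906, 0.0934, 0.1235]), 'orientation': array([-1.799889e+02,  6.400000e-03, -4.101370e+01]), 'force': array([-0.4896, -0.9612, -3.4578]), 'moment': array([-0.7335,  0.0547,  0.1601]), 'opening': np.float64(0.0158)}
342 258 104 98 4502.0
276 195 26 16 233.0
234 180 10 18 87.5
253 173 9 22 94.0
```

View pics/c5.png

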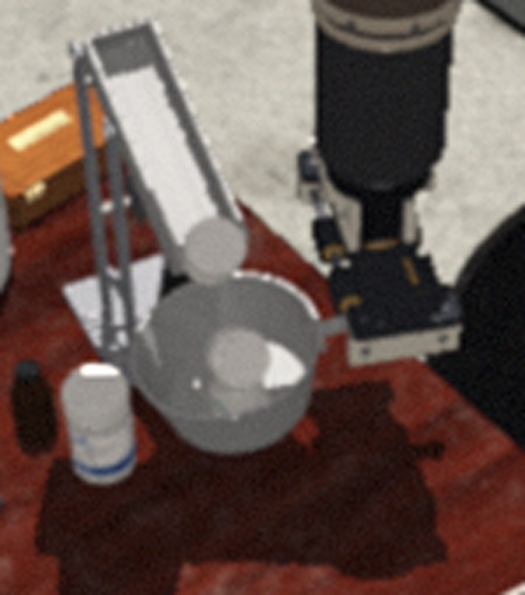

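The chute is emptying: one jar is at the lip (215,248) and the others are in the pan. I hold the push so the last one comes in.

Request:
{"fn": "play_rows", "kwargs": {
  "commands": [
    [[0,0,0,0,0,0,0],[0,0,0,0,0,0,0],[0,0,0,0,0,0,0],[0,0,0,0,0,0,0],[0,0,0,0,0,0,0],[0,0,0,0,0,0,0],[0,0,0,0,0,0,0],[0,0,0,0,0,0,0]]
  ]
}}

```text
clock: 8.05
tool_pos: [0.4907, 0.0933, 0.1236]
orientation: [-180.0, -0.0, -41.0]
force: [0.2, -1.2, -3.7]
opening: 0.0158
gripper_force: 30.0
```

```bash
python3 - <<'E'
from plant import *
from h import *
o=get_obs();print({k:np.round(o[k],4) for k in ("clock","tool_pos","orientation","force","moment","opening")})
a=load("s5")
s=snapshot("scene");pickle.dump(s,open("s6.pkl","wb"))
cv2.imwrite("pics/c6.png",cv2.resize(s["frame"][100:270,215:365],None,fx=3.5,fy=3.5,interpolation=cv2.INTER_CUBIC)[:,:,::-1])
# jar at the lip: crop (185..247, 215..283)/3.5
R=(slice(163,180),slice(269,285))
g=lambda f:f[R].astype(int).mean((0,1)).round()
print(g(a["frame"]),g(s["frame"]),np.abs(a["frame"].astype(int)-s["frame"])[R].mean())
E
```

```text
{'clock': np.float64(8.05), 'tool_pos': array([0.4907, 0.0933, 0.1236]), 'orientation': array([-1.799993e+02, -7.000000e-04, -4.100700e+01]), 'force': array([ 0.2205, -1.2402, -3.6873]), 'moment': array([-0.7217,  0.0268,  0.1739]), 'opening': np.float64(0.0158)}
[158. 153. 148.] [114.  99.  96.] 72.50612745098039
```

Request:
{"fn": "play_rows", "kwargs": {
  "commands": [
    [[0.05,0.2,0,0,0,0,0],[0.12,0.5,0,0,0,0,0],[0.22,0.9,0,0,0,0,0],[0.32,1.3,0,0,0,0,0],[0.42,1.7,0,0,0,0,0],[0.52,2.1,0,0,0,0,0],[0.62,2.5,0,0,0,0,0],[0.72,2.9,0,0,0,0,0],[0.82,3.3,0,0,0,0,0],[0.9,3.6,0,0,0,0,0],[0.95,3.8,0,0,0,0,0],[0.95,3.8,0,0,0,0,0],[0.95,3.8,0,0,0,0,0],[0.95,3.8,0,0,0,0,0]]
  ]
}}

```text
clock: 9.27
tool_pos: [0.4731, 0.0585, 0.1236]
orientation: [-180.0, -0.0, -41.0]
force: [-0.7, 0.5, -2.6]
opening: 0.0154
gripper_force: 30.0
```

```bash
python3 - <<'E'
from plant import *
from h import *
o=get_obs();print({k:np.round(o[k],4) for k in ("clock","tool_pos","orientation","force","moment","opening")})
a=load("s4")["frame"].astype(int)
s=snapshot("scene");pickle.dump(s,open("s7.pkl","wb"));b=s["frame"].astype(int)
t=snapshot("top");pickle.dump(t,open("t7.pkl","wb"))
d=(np.abs(a-b).max(2)>45).astype(np.uint8);d=cv2.morphologyEx(d,cv2.MORPH_OPEN,np.ones((2,2),np.uint8))
n,l,st,ce=cv2.connectedComponentsWithStats(d);print([(st[i].tolist(),ce[i].round().tolist()) for i in range(1,n) if st[i,4]>8])
# pan outline (grey vs red table) per row, before and after
for f in (a,b):
    g=((f[...,0]-f[...,2])<22)
    print([(r,int(np.where(g[r,255:300])[0].min()+255) if g[r,255:300].any() else None) for r in range(200,238,4)])
# coarse grey picture of pan interior
x=b[180:240:2,256:318:2].mean(2).astype(int)
for r in x: print(' '.join('%3d'%v for v in r))
E
```

```text
{'clock': np.float64(9.2667), 'tool_pos': array([0.4731, 0.0585, 0.1236]), 'orientation': array([-1.799882e+02, -6.100000e-03, -4.100040e+01]), 'force': array([-0.6804,  0.4719, -2.5722]), 'moment': array([-0.1201, -0.1735,  0.0373]), 'opening': np.float64(0.0154)}
[([261, 123, 8, 12, 55], [265.0, 129.0]), ([313, 126, 2, 7, 14], [314.0, 129.0]), ([253, 137, 5, 8, 25], [255.0, 140.0]), ([268, 138, 7, 12, 54], [271.0, 143.0]), ([259, 152, 5, 7, 23], [261.0, 155.0]), ([274, 152, 7, 13, 58], [277.0, 158.0]), ([266, 166, 16, 13, 103], [273.0, 171.0]), ([266, 183, 51, 20, 283], [290.0, 189.0]), ([266, 196, 6, 5, 23], [268.0, 198.0]), ([279, 204, 15, 9, 76], [285.0, 208.0]), ([316, 205, 5, 3, 11], [318.0, 206.0]), ([288, 211, 18, 6, 83], [297.0, 213.0]), ([260, 214, 54, 29, 512], [293.0, 228.0]), ([284, 226, 14, 6, 42], [291.0, 229.0])]
[(200, 255), (204, 255), (208, 255), (212, 257), (216, 260), (220, 262), (224, 265), (228, 267), (232, 271), (236, 267)]
[(200, 255), (204, 255), (208, 255), (212, 256), (216, 259), (220, 259), (224, 261), (228, 263), (232, 267), (236, 267)]
205 202 205 114 
[... 3003 characters left out ...]
 109 107 116 141 141 139 140 142 144 133 114 102  94  91  91  90  83  31  27  27
 56  62  54  33  29  73  96  92  91 104 101 102 101 117 141 140 141 137 137 122 108  89  93  97  94  94  92  72  34  37  34
 54  53  53  46  24  26  45  89 107 104 101 103 102 102 128 130 120 110 108  96  91  94  90  93  93  93  82  72  50  38  30
 52  49  53  58  45  20  26  30  67  93 100 101 105 100 101  97  93  92  90  98  96  95  94  95  96  73  55  62  38  31  32
 55  59  54  46  43  26  23  20  25  61  90  91  92  92  95  94  95  96  97  93  97  95  96  97  71  28  30  50  33  35  31
 47  45  36  36  29  15  23  28  26  23  52  86  95  92  92  93  97  94  94  95  96  97  94  60  26  29  34  32  30  31  27
```

```bash
python3 - <<'E'
from h import *
a=load("s4");b=load("s7")
def grey(f): f=f.astype(int);return (f[...,0]-f[...,2])<22
for n,s in (("before",a),("after",b)):
    f=s["frame"];g=grey(f)&(f.mean(2)>60)
    print(n,"bottom",[(c,int(np.where(g[215:250,c])[0].max()+215)) for c in range(272,304,4)])
    gr=f.mean(2)
    print(n,"rim bright back",[(c,int(np.argmax(gr[178:200,c])+178),int(gr[178:200,c].max())) for c in range(274,312,4)])
    print(n,"rim right",[(r,int(np.argmax(gr[r,300:320])+300)) for r in range(190,212,4)])
p=np.array([.473,.0583,.1236]);tx=np.array([.755,-.656,0]);ty=np.array([-.656,-.755,0]);z=np.array([0,0,1])
G=p+[0,0,.0188]
for th in (0,3,6,9):
    t=np.radians(th)
    def W(x,y,h): # pan coords -> world, nose-down by th about grip
        rx,rz=x-.113,h-.05; return G+tx*(rx*np.cos(t)-rz*np.sin(t))+z*(rx*np.sin(t)+rz*np.cos(t))+ty*-y
    A=np.radians(np.arange(0,360,3))
    foot=np.array([proj(b,W(.056*np.cos(q),.056*np.sin(q),0)) for q in A]);rim=np.array([proj(b,W(.072*np.cos(q),.072*np.sin(q),.062)) for q in A])
    print(th,"foot bottom",foot[foot[:,1].argmax()].round(1),"rim top",rim[rim[:,1].argmin()].round(1),"rim left",rim[:,0].min().round(1),"right",rim[:,0].max().round(1),"rim bottom",rim[:,1].max().round(1))
E
```

```text
before bottom [(272, 232), (276, 234), (280, 235), (284, 235), (288, 235), (292, 234), (296, 233), (300, 231)]
before rim bright back [(274, 196, 110), (278, 199, 107), (282, 184, 141), (286, 184, 137), (290, 184, 196), (294, 184, 167), (298, 186, 174), (302, 187, 177), (306, 190, 183), (310, 179, 191)]
before rim right [(190, 306), (194, 310), (198, 312), (202, 304), (206, 300), (210, 301)]
after bottom [(272, 234), (276, 237), (280, 240), (284, 241), (288, 242), (292, 241), (296, 240), (300, 239)]
after rim bright back [(274, 192, 197), (278, 193, 107), (282, 191, 165), (286, 190, 163), (290, 190, 165), (294, 190, 156), (298, 190, 152), (302, 192, 156), (306, 194, 181), (310, 198, 196)]
after rim right [(190, 300), (194, 306), (198, 310), (202, 319), (206, 300), (210, 302)]
0 foot bottom [285.9 236.1] rim top [286.3 183.7] rim left 257.5 right 313.9 rim bottom 225.4
3 foot bottom [285.9 237.5] rim top [287.5 185. ] rim left 257.6 right 313.7 rim bottom 227.2
6 foot bottom [286.  238.8] rim top [288.9 186.3] rim left 257.9 right 313.5 rim bottom 229.0
9 foot bottom [287.4 240.1] rim top [290.3 187.6] rim left 258.4 right 313.3 rim bottom 230.8
```

Request:
{"fn": "play_rows", "kwargs": {
  "commands": [
    [[0.1,0.15,0,0,-0.5,0,0],[0.4,0.5,0,0,-1.5,0,0],[0.8,1.0,0,0,-3,0,0],[1.3,1.6,0,0,-4.5,0,0],[1.8,2.3,0,0,-6,0,0],[2.3,3.0,0,0,-7.5,0,0],[2.8,3.7,0,0,-9,0,0],[3.3,4.3,-0.05,0,-10.5,0,0],[3.8,4.9,-0.05,0,-12,0,0],[4.3,5.5,-0.05,0,-13,0,0],[4.6,5.9,-0.05,0,-13.7,0,0],[4.8,6.05,-0.05,0,-14,0,0],[4.8,6.05,-0.05,0,-14,0,0],[4.8,6.05,-0.05,0,-14,0,0],[4.8,6.05,-0.05,0,-14,0,0]]
  ]
}}

```text
clock: 10.62
tool_pos: [0.4694, -0.0184, 0.1241]
orientation: [-180.0, 14.0, -41.0]
force: [0.3, -0.7, -2.4]
opening: 0.0157
gripper_force: 30.0
```

```bash
cat > tilt.py <<'E'
from plant import *
from h import *
import sys
o=get_obs();print({k:np.round(o[k],4).tolist() for k in ("clock","tool_pos","orientation","force","moment","opening")})
b=snapshot("scene");pickle.dump(b,open(sys.argv[1]+".pkl","wb"))
f=b["frame"].astype(int)
Rt=rot(o["orientation"]);tx=Rt[:,0];yaw=np.arctan2(tx[1],tx[0]);tx=np.array([np.cos(yaw),np.sin(yaw),0]);ty=np.array([tx[1],-tx[0],0]);z=np.array([0,0,1.])
G=o["tool_pos"]-.0188*Rt[:,2]
print("grip",G)
A=np.radians(np.arange(0,360,3))
for th in (-6,-3,0,3,6,9):
    t=np.radians(th)
    def W(x,y,h):
        rx,rz=x-.113,h-.05; return G+tx*(rx*np.cos(t)-rz*np.sin(t))+z*(rx*np.sin(t)+rz*np.cos(t))+ty*-y
    foot=np.array([proj(b,W(.056*np.cos(q),.056*np.sin(q),0)) for q in A]);rim=np.array([proj(b,W(.072*np.cos(q),.072*np.sin(q),.062)) for q in A])
    F=foot[foot[:,1].argmax()];T=rim[rim[:,1].argmin()]
    print(th,"foot bottom",F.round(1),"rim top",T.round(1),"left",rim[rim[:,0].argmin()].round(1))
g=((f[...,0]-f[...,2])<22)&(f.mean(2)>60); c0=int(F[0]);r0=int(F[1])
print("bottom",[(c,int(np.where(g[r0-25:r0+15,c])[0].max()+r0-25)) for c in range(c0-8,c0+10,4)])
gr=f.mean(2);c0=int(T[0]);r0=int(T[1])
for c in range(c0-8,c0+10,4): print(c,r0-12,gr[r0-12:r0+14,c].astype(int).tolist())
E
python3 tilt.py s8
```

```text
{'clock': 10.6167, 'tool_pos': [0.4694, -0.0184, 0.1241], 'orientation': [-179.9871, 13.9823, -40.983], 'force': [0.3093, -0.6782, -2.3967], 'moment': [-0.82, -0.9086, 0.0118], 'opening': 0.0157}
grip [ 0.47279804 -0.02139351  0.1423571 ]
-6 foot bottom [310.3 248.1] rim top [308.3 194. ] left [282.7 212.8]
-3 foot bottom [311.1 249.5] rim top [309.3 195.5] left [282.3 215.5]
0 foot bottom [310.9 251. ] rim top [310.5 196.9] left [282. 218.]
3 foot bottom [310.7 252.3] rim top [311.7 198.3] left [282.  220.6]
6 foot bottom [310.8 253.7] rim top [313.  199.5] left [282.1 223. ]
9 foot bottom [312.1 254.9] rim top [314.4 200.8] left [282.5 225.4]
bottom [(304, 250), (308, 250), (312, 250), (316, 250), (320, 249)]
306 188 [51, 51, 56, 53, 53, 49, 48, 52, 65, 91, 112, 106, 106, 101, 107, 104, 106, 105, 105, 103, 101, 108, 102, 102, 103, 102]
310 188 [54, 52, 56, 52, 57, 57, 57, 57, 74, 97, 105, 107, 102, 105, 103, 102, 105, 102, 105, 104, 101, 102, 102, 104, 103, 105]
314 188 [48, 56, 59, 56, 57, 55, 56, 56, 61, 93, 106, 105, 107, 106, 100, 103, 100, 104, 105, 104, 104, 104, 106, 106, 107, 106]
318 188 [131, 78, 51, 53, 57, 57, 50, 52, 60, 87, 111, 109, 101, 104, 104, 103, 103, 105, 104, 104, 101, 105, 104, 106, 98, 111]
322 188 [197, 196, 186, 126, 65, 41, 42, 43, 46, 56, 78, 103, 108, 101, 98, 99, 105, 102, 102, 96, 100, 102, 101, 103, 101, 106]
```

Request:
{"fn": "play_rows", "kwargs": {
  "commands": [
    [[0.3,0.4,-0.1,0,0,0,0],[1.0,1.2,-0.25,0,0,0,0],[1.9,2.4,-0.5,0,0,0,0],[3.1,3.8,-0.75,0,0,0,0],[4.4,5.4,-1.1,0,0,0,0],[5.8,7.2,-1.45,0,0,0,0],[7.3,9.0,-1.8,0,0,0,0],[8.9,11.0,-2.2,0,0,0,0],[10.35,12.8,-2.6,0,0,0,0],[11.8,14.6,-2.95,0,0,0,0],[13.1,16.2,-3.25,0,0,0,0],[14.25,17.6,-3.55,0,0,0,0],[15.2,18.8,-3.8,0,0,0,0],[15.85,19.6,-3.95,0,0,0,0],[16.15,20,-4.05,0,0,0,0],[16.15,20,-4.05,0,0,0,0],[16.15,20,-4.05,0,0,0,0],[16.15,20,-4.05,0,0,0,0]]
  ]
}}

```text
clock: 12.17
tool_pos: [0.4638, -0.2783, 0.1243]
orientation: [-180.0, 14.0, -41.0]
force: [0.1, 0.4, -3.7]
opening: 0.0161
gripper_force: 30.0
```

```bash
python3 tilt.py s9 | head -12; python3 - <<'E'
from plant import *
from h import *
t=snapshot("top");pickle.dump(t,open("t9.pkl","wb"));s=load("s9")
# new things on table vs first pictures (fallen jars?)
for n,A,B in (("top",load("top0"),t),("scene",load("scene0"),s)):
    a=A["frame"].astype(int);b=B["frame"].astype(int)
    d=((b.min(2)-a.min(2))>50).astype(np.uint8)
    k,l,st,ce=cv2.connectedComponentsWithStats(cv2.morphologyEx(d,cv2.MORPH_OPEN,np.ones((2,2),np.uint8)))
    print(n,[(st[i].tolist()) for i in range(1,k) if st[i,4]>15])
# pan rim as seen from top
G=get_obs();Rt=rot(G["orientation"]);g=G["tool_pos"]-.0188*Rt[:,2];c=g[:2]-.113*np.array([.755,-.656]);print("pan ctr",c,"top px rim ctr",proj(t,[*c,g[2]+.012]))
f=t["frame"]; p=proj(t,[*c,g[2]+.012]).astype(int)
x=f[p[1]-30:p[1]+32:2,p[0]-34:p[0]+36:2].mean(2).astype(int)
for r in x: print(' '.join('%3d'%v for v in r))
E
```

```text
{'clock': 12.1667, 'tool_pos': [0.4638, -0.2783, 0.1243], 'orientation': [-179.9871, 14.0074, -40.9742], 'force': [0.0795, 0.4339, -3.6875], 'moment': [-0.7959, -1.0427, -0.0497], 'opening': 0.0161}
grip [ 0.46727435 -0.28126925  0.1425847 ]
-6 foot bottom [400.4 303.6] rim top [396.5 243. ] left [371.1 263.2]
-3 foot bottom [399.6 305. ] rim top [395.8 244.4] left [370.1 265.7]
0 foot bottom [400.2 306.3] rim top [396.7 245.8] left [369.4 268.2]
3 foot bottom [399.7 307.5] rim top [397.8 247.1] left [368.8 270.6]
6 foot bottom [400.6 308.7] rim top [399.  248.4] left [368.5 273. ]
9 foot bottom [400.3 309.9] rim top [398.7 249.6] left [368.4 275.3]
bottom [(392, 323), (396, 323), (400, 323), (404, 323), (408, 323)]
390 237 [44, 44, 48, 41, 46, 45, 46, 44, 53, 81, 115, 111, 108, 107, 109, 107, 108, 107, 101, 107, 110, 107, 107, 109, 109, 107]
394 237 [47, 46, 45, 49, 44, 46, 46, 40, 64, 90, 114, 110, 108, 109, 109, 108, 111, 110, 109, 110, 108, 109, 109, 110, 108, 108]
398 237 [49, 59, 56, 56, 49, 46, 43, 49, 80, 116, 111, 109, 106, 107, 110, 109, 108, 108, 108, 107, 110, 112, 111, 1
[... 4708 characters left out ...]

104 105 106 102 103 104 102  99  99 102  95  98  96  97  96  98  91  90  91  92  95 101 105 108 111 107 105 107 109 106 105 104 100  99  98
107 107 103 105 103 104 105 104 103 101 104 101 100 101  96  98  96  95  96  94  91  94  94 101 105 106 106 107 103 103 104 101 103  99  99
110 109 103 108 105 109 108 106 106 105 104 104 105  99 102 103 100  98  98  96  97  97  95  94  96  96 101 103 102 103 102  99  99  96  91
110 111 110 109 108 109 109 105 109 107 106 105 103 105 103 103 102 101 102  98  97 100  99  97  96  93  99  95  96  94  97  94  90  88  83
110 114 111 110 110 109 108 108 109 109 110 107 108 105 104 105 108 107 102 103 101 100 101 100 101  99 100  96  96  92  96  92  89  92  88
```

Request:
{"fn": "play_rows", "kwargs": {
  "commands": [
    [[0.05,0,0.2,0,0,0,0],[0.17,0,0.7,0,0,0,0],[0.37,0,1.5,0,0,0,0],[0.62,0,2.5,0,0,0,0],[0.87,0,3.5,0,0,0,0],[1.12,0,4.5,0,0,0,0],[1.37,0,5.5,0,0,0,0],[1.6,0,6.4,0,0,0,0],[1.75,0,7.0,0,0,0,0],[1.86,0,7.45,0,0,0,0],[1.94,0,7.75,0,0,0,0],[1.94,0,7.75,0,0,0,0],[1.94,0,7.75,0,0,0,0]]
  ]
}}

```text
clock: 13.35
tool_pos: [0.4641, -0.2791, 0.0445]
orientation: [-180.0, 14.0, -41.0]
force: [0.0, -0.4, -2.3]
opening: 0.0161
gripper_force: 30.0
```

```bash
python3 tilt.py s10 | head -12; python3 - <<'E'
from h import *
s=load("s10");f=s["frame"].astype(int)
# tray rim/pan clearance: print around pan foot left/right at row of foot bottom
x=f[262:330:3,352:446:3].mean(2).astype(int)
for i,r in enumerate(x): print(262+3*i,' '.join('%3d'%v for v in r))
E
```

```text
{'clock': 13.35, 'tool_pos': [0.4641, -0.2791, 0.0445], 'orientation': [-179.9983, 13.9821, -41.0011], 'force': [0.0394, -0.3791, -2.2598], 'moment': [-0.8272, -1.03, -0.0037], 'opening': 0.0161}
grip [ 0.46751459 -0.28207727  0.06279289]
-6 foot bottom [396.1 321.3] rim top [392.5 262.8] left [368.2 282.9]
-3 foot bottom [395.3 322.5] rim top [391.8 264.2] left [367.2 285.2]
0 foot bottom [395.9 323.7] rim top [392.8 265.4] left [366.5 287.5]
3 foot bottom [395.4 324.8] rim top [393.8 266.6] left [366.  289.7]
6 foot bottom [396.3 325.9] rim top [393.5 267.8] left [365.7 291.8]
9 foot bottom [396.1 326.9] rim top [394.7 268.9] left [365.6 293.9]
bottom [(388, 340), (392, 340), (396, 340), (400, 340), (404, 340)]
386 256 [45, 50, 48, 70, 120, 184, 209, 183, 141, 119, 115, 110, 103, 106, 110, 103, 106, 105, 102, 106, 104, 112, 106, 105, 105, 105]
390 256 [54, 53, 51, 44, 41, 40, 39, 56, 99, 136, 119, 100, 109, 107, 108, 110, 109, 109, 110, 108, 105, 109, 107, 108, 108, 110]
394 256 [26, 21, 25, 33, 40, 40, 35, 25, 37, 80, 115, 112, 111, 107, 109, 107, 108, 108, 109, 109, 107, 107, 108
[... 2352 characters left out ...]
 134 182 253 253 153 134  43  25  26  19
316  24  20  27  18  19  51 130 141 133  96  97  93  97 149 179 225 221 201 173 111 108 136 135 186 254 252 255 121 129  29  21  18
319  23  22  29  26  26  26  73 131 138 139 107  97  96  99  98  92  97  93  96 115 138 138 138 247 253 252 253 176 121 121  25  16
322  29  19  23  28  30  26  26  87 138 142 141 134 117 105  98 104 105 112 129 139 138 132 131 254 253 252 252 253 254 121 124  55
325  20  27  26  20  27  26  29  32 110 138 138 144 144 142 137 139 139 139 139 138 138 131 228 254 253 253 252 252 252 180 124 117
328  23  21  40  26  27  33  24  37  34 117 164 136 145 143 140 138 140 140 139 138 137 186 254 253 253 253 253 253 252 251 183  66
```

Request:
{"fn": "play_rows", "kwargs": {
  "commands": [
    [[0.08,0,0.3,0,0,0,0],[0.15,0,0.6,0,0,0,0],[0.2,0,0.8,0,0,0,0],[0.24,0,0.95,0,0,0,0],[0.27,0,1.08,0,0,0,0],[0.28,0,1.14,0,0,0,0],[0.28,0,1.14,0,0,0,0],[0.28,0,1.14,0,0,0,0],[0.28,0,1.14,0,0,0,0]]
  ]
}}

```text
clock: 14.15
tool_pos: [0.4644, -0.2793, 0.0333]
orientation: [-180.0, 13.9, -41.0]
force: [1.3, -2.1, 4.7]
opening: 0.0158
gripper_force: 30.0
```

Request:
{"fn": "play_rows", "kwargs": {
  "commands": [
    [[0,0,0,0,0,0,0.22],[0,0,0,0,0,0,0.3],[0,0,0,0,0,0,0.4],[0,0,0,0,0,0,0.6],[0,0,0,0,0,0,0.6],[0,0,0,0,0,0,0.6],[0,0,0,0,0,0,0.6]]
  ]
}}

```text
clock: 14.73
tool_pos: [0.4638, -0.2789, 0.0326]
orientation: [180.0, 14.0, -41.0]
force: [-0.2, -0.7, 0.0]
opening: 0.0502
gripper_force: 0.0
```

Request:
{"fn": "play_rows", "kwargs": {
  "commands": [
    [[0,0,-0.5,0,0,0,0.6],[0,0,-1.5,0,0,0,0.6],[0,0,-3,0,0,0,0.6],[0,0,-5,0,0,0,0.6],[0,0,-8,0,0,0,0.6],[0,0,-11.5,0,0,0,0.6],[0,0,-15,0,0,0,0.6],[0,0,-18,0,2,0,0.6],[3,0,-21,0,6,0,0.6],[6,0,-23,0,10,0,0.6],[9,0,-24,0,14,0,0.6],[10,0,-24,0,14,0,0.6],[10,0,-24,0,14,0,0.6],[10,0,-24,0,14,0,0.6]]
  ]
}}

```text
clock: 15.9
tool_pos: [0.5798, -0.3801, 0.2401]
orientation: [180.0, 0.3, -41.0]
force: [-1.3, -0.0, 0.5]
opening: 0.0523
gripper_force: 0.0
```

```bash
python3 - <<'E'
from plant import *
from h import *
np.set_printoptions(precision=4,suppress=True)
o=get_obs();print({k:np.round(o[k],4).tolist() for k in ("clock","tool_pos","orientation","force")})
s=snapshot("scene");w=snapshot("wrist");t=snapshot("top")
for n,i in (("s11",s),("w11",w),("t11",t)): pickle.dump(i,open(n+".pkl","wb"))
c=np.array([.3823,-.2074])
A=np.radians(np.arange(0,360,3))
for n,i in (("scene",s),("wrist",w),("top",t)):
    rim=np.array([proj(i,[c[0]+.072*np.cos(q),c[1]+.072*np.sin(q),.064]) for q in A]);print(n,rim.min(0).round(1),rim.max(0).round(1))
def show(i,z,k):
    p=proj(i,[*c,z]).astype(int);g=i["frame"].mean(2).astype(int)
    for r in range(p[1]-16*k,p[1]+17*k,k): print(r,' '.join('%3d'%v for v in g[max(0,r),p[0]-17*k:p[0]+18*k:k]))
show(s,.04,2);print();
show(w,.04,4)
E
```

```text
{'clock': 15.9, 'tool_pos': [0.5798, -0.3801, 0.2401], 'orientation': [179.9711, 0.2597, -41.0385], 'force': [-1.2866, -0.0187, 0.5221]}
scene [365.9 267.8] [425.5 318.7]
wrist [267.2 329.1] [380.9 420.1]
top [374.7 201.3] [420.9 247.5]
265  50  45  52 141 215 186 137 197 252 253 251 252 248 143 204 200  44  35  38  41  56  52  44  46  49  48  47  44  44  53  45  44  44  47  44
267  53 107 195 223 135 174 239 253 252 251 251 252 253 243 191 225 127  84 113 113  55  51  44  35  45  48  50  39  46  46  45  47  47  48  50
269 184 219 158 136 217 252 252 251 252 252 252 245 223 166 154 128 106 110 128 127 110 105  77  60  42  45  48  40  47  42  44  52  50  55  47
271 177 129 186 253 253 252 251 252 253 241 178 122 113 116 115 106 105 103 112 102 105 101 105 106  91  62  46  47  46  43  42  48  46  52  44
273 172 245 254 252 251 251 252 245 198 120 108 118 117 114 111 107 104 107 108 105 104 101 101 101 103 107  76  31  39  43  45  46  47  46  48
275 254 253 252 252 252 252 248 174 115 115 120 117 117 117 105 100 106 111 103 104 104 103 106 101 101 102 103  96  48  41  44  46  46  49  48
[... 7105 characters left out ...]
 136 139 138 140 135 136 135 135 134 137 137 137 134 136 137 134 131 133 134 135 134 134 135 134
390 137 136 136 134 139 138 133 137 138 134 135 135 134 136 136 132 133 131 135 138 137 135 136 135 135 139 136 132 138 133 133 136 134 134 135
394 136 133 134 133 136 135 136 138 133 134 137 134 137 134 133 138 132 135 133 133 137 134 133 133 133 134 137 136 135 135 135 138 136 135 136
398 135 138 136 132 137 134 133 133 133 136 136 133 134 135 133 135 135 131 133 131 131 136 136 135 136 138 136 129 134 136 136 136 135 137 134Traceback (most recent call last):
  File "<stdin>", line 15, in <module>
  File "<stdin>", line 13, in show
IndexError: index 402 is out of bounds for axis 0 with size 400
```

Request:
{"fn": "play_rows", "kwargs": {
  "commands": [
    [[-1,0,-2,0,0,0,0.6],[-4,0,-5,0,0,0,0.6],[-8,0,-8,0,0,0,0.6],[-12,0,-8,0,0,0,0.6],[-16,0,-8,0,0,0,0.6],[-20,0,-8,0,0,0,0.6],[-24,0,-8,0,0,0,0.6],[-26,0,-8,0,0,0,0.6],[-26,0,-8,0,0,0,0.6],[-26,0,-8,0,0,0,0.6]]
  ]
}}

```text
clock: 16.88
tool_pos: [0.3837, -0.2094, 0.3223]
orientation: [-179.9, -0.1, -40.9]
force: [0.4, -0.3, 0.3]
opening: 0.0525
gripper_force: 0.0
```

```bash
python3 - <<'E'
from plant import *
from h import *
o=get_obs();print({k:np.round(o[k],4).tolist() for k in ("clock","tool_pos","orientation")})
w=snapshot("wrist");s=snapshot("scene");pickle.dump(w,open("w12.pkl","wb"));pickle.dump(s,open("s12.pkl","wb"))
c=np.array([.3823,-.2074]);A=np.radians(np.arange(0,360,3))
rim=np.array([proj(w,[c[0]+.072*np.cos(q),c[1]+.072*np.sin(q),.064]) for q in A]);print(rim.min(0),rim.max(0))
g=cv2.cvtColor(w["frame"],cv2.COLOR_RGB2GRAY)
lid=[np.linalg.norm(proj(w,[c[0]+.0225,c[1],z])-proj(w,[c[0],c[1],z])) for z in (.04,.07)];print("lid r px",lid)
x0,y0=rim.min(0).astype(int)-5;x1,y1=rim.max(0).astype(int)+5;y1=min(y1,235)
C=cv2.HoughCircles(cv2.medianBlur(g,3)[y0:y1,x0:x1],cv2.HOUGH_GRADIENT,1.0,14,param1=80,param2=12,minRadius=int(lid[0]-3),maxRadius=int(lid[1]+4))
print(None if C is None else (C[0]+[x0,y0,0]).round(0).tolist())
for r in range(y0,y1,4): print(r,' '.join('%3d'%v for v in g[r,x0:x1:4]))
# vial: scene compare
a=load("scene0")["frame"].astype(int)[200:242,228:258];b=s["frame"].astype(int)[200:242,228:258];print("vial diff",np.abs(a-b).mean())
E
```

```text
{'clock': 16.8833, 'tool_pos': [0.3837, -0.2094, 0.3223], 'orientation': [-179.9144, -0.0871, -40.9052]}
[268.09272085 105.0212806 ] [380.59750536 216.245658  ]
lid r px [np.float64(16.73745234951483), np.float64(17.875411062328595)]
[[346.0, 160.0, 17.0], [302.0, 186.0, 19.0], [346.0, 126.0, 17.0], [310.0, 172.0, 14.0]]
100  94 102 106 108 106 107 114 114 107 103 109 112 116 118 133 254 240  98 226 255 254 255 255 255 255 255 255 255 255 255 255
104  96  99 110 108 109 112 114 117 117 116 115 111 123 190 188 252 235 212 245 255 255 255 255 255 255 255 255 255 255 255 255
108 101 107 110 112 110 113 115 121 119 125 183 250 238 220 196 172 178 221 225 244 247 252 255 255 255 255 255 255 255 255 255
112 104 105 108 112 115 114 118 120 212 248 194 151 150 154 155 159 161 165 166 168 181 232 245 242 255 255 255 255 255 255 255
116 103 117 117 113 115 112 133 246 197 148 149 153 157 157 163 172 172 167 169 171 170 174 180 237 228 255 255 255 255 255 255
120 106 114 122 114 121 166 247 162 150 157 153 168 236 254 254 253 246 253 251 215 174 175 179 180 223 238 255 255 255 255 255
124 114 1
[... 2518 characters left out ...]
 131 136 133  73  70  66  63  65
204 255 255 255 255 255 255 255 252 185 172 176 170 161 141 142 140 138 140 137 134 140 130 133 136 114  73  71  69  69  65  66
208 255 255 255 255 255 255 255 255 254 236 154 146 142 141 138 137 136 138 134 136 132 135 141  83  67  67  63  72  69  64  64
212 255 255 255 255 255 255 255 255 235 166 169 154 150 145 148 139 140 139 141 142 129  92  70  65  68  63  69  71  66  62  60
216 214 255 255 255 255 250 214 182 164 110  88  84  94 103 111 122 117 104  85  73  69  74  71  67  68  62  56  62  58  65  55
220 183 255 253 222 239 252 163 103  98  98  91  87  88  76  80  75  74  74  67  71  69  70  79  71  60  62  60  60  63  59  73
vial diff 24.83835978835979
```

```bash
python3 - <<'E'
from h import *
w=load("w12");g=cv2.cvtColor(w["frame"],cv2.COLOR_RGB2GRAY)
for r in range(116,202,2): print(r,''.join('%4d'%v if 0 else " .:-=+*#%@"[min(9,max(0,(int(v)-125)//10))] for v in g[r,282:368:1]))
a=load("scene0")["frame"].astype(int);b=load("s12")["frame"].astype(int)
red=lambda f:(f[...,0]-f[...,2])>22
d=(red(a)&~red(b)&(b.mean(2)>80)).astype(np.uint8);d=cv2.morphologyEx(d,cv2.MORPH_OPEN,np.ones((3,3),np.uint8))
n,l,st,ce=cv2.connectedComponentsWithStats(d);print("new grey/white on table",[st[i].tolist() for i in range(1,n) if st[i,4]>15])
for f in (a,b):
    m=((f[...,0]-f[...,2])<15)&(f.mean(2)>85);m=m[195:245,226:262].astype(np.uint8)
    n,l,st,ce=cv2.connectedComponentsWithStats(m);i=st[1:,4].argmax()+1;print("vial blob",st[i].tolist(),ce[i].round(1))
E
```

```text
116       :+@@@@@#=-:::::::::::-:-:--------=========================+===++*#@@@@@@@@@@@@@@
118     =%@@@@#=-::::::::::-::-:--=+*%@@@@@@@@@@@@@@@@@@%*++=====+==+++=+++++*@@@@@@@@@@@@
120 :=*@@@@@*-:::::::-:::::--=+#@@@@@@@@@@@@@@@@@@@@@@@@@@@@@@#*+=+=++=+=+++++++#@@@@@@@@@
122 @@@@@@+-:::::::::-::--=*@@@@@@@@@@@@@@@@@@@@@@@*#@@@@@@@@@@@@@*+++++++++++++++#@@@@@@@
124 @@@%+-:::::-::-:::-=*@@@@@@@@@@@@@@@@@@@@@@@@@@*=%@@@@@@@@@@@@@@@#+++++++++++++*#@@@@@
126 @@+-::::-::::-::-+@@@@@@@@@@@@@@@@@@@@@@@@@@@@@%+*@@@@@@@@@@@@@@@@@%*++++++++++++**@@@
128 #-:-:-:-:--:::-+@@@@@@@@@@@@@@@@@@@@@@@@@@@@@@@@**@@@@@@@@@@@@@@@@@@@@*+++++++++*+**#@
130 -:::-:-:::-:-+@@@@@@@@@@@@@@@@@@@@@@@@@@@@@@@@@@#+*@@@@@@@@@@@@@@@@@@@@@*++*+*+++**+**
132 -:--------:=%@@@@@@@@@@@@@@@@@@@@@@@@@@@@@@@@@@@%+=#@@@@@@@@@@@@@@@@@@@@@#*+++****++**
134 --------:-=@@@@@@@@@@@@@@@@@@@@@@@@@@@@@@@@@@@@@@*++@@@@@@@@@@@@@@@@@@@@@@%*+***+++**+
136 ------:--+@@@@@@@@@@@@@@@@@@@@@@@@@@@@@@@@@@@@@@@%==*@@@@@@@@@@@@@@@@@@@@@@@***++*****
138 --------*@@@@@@@@@@@@@@@@@@@@@@@@@@@@@@@@@@@@@@@@#+===+++++++++==-=+%@@@@@@#+==+++++++
140 ----
[... 2268 characters left out ...]
90 =======================------==+=+=+++***%@@@#-:::::.:.......... .   .....    ..      
192 *+===========+========--=============+*#*+==-:..:......... .... . .. ....             
194 @%+====+=========+==========+===========::.......... ..........  .  ... .          ...
196 @@@#+============+===========++======-:.......... ............ . .... .           ... 
198 @@@@@%*+=======+==++========+=======-:.................... .   . ...           ....   
200 @@@@@@@%+=========++==============--::.................   ..  .. ....        ....     
new grey/white on table [[43, 0, 59, 17, 574], [395, 268, 35, 34, 443]]
vial blob [7, 9, 20, 30, 468] [17.  23.2]
vial blob [7, 0, 29, 43, 740] [19.5 19.7]
```

```bash
python3 - <<'E'
from h import *
np.set_printoptions(precision=3,suppress=True)
s=load("s11");w=load("w12")
p0=int(proj(s,[.3823,-.2074,.04])[0]);print(p0)
S={"L":(p0-34+22,298),"R":(p0-34+43,295),"F":(p0-34+37,310)}
Wv={"right":(346,160),"low":(313,172),"white":(318,135)}
for k,uv in S.items():
    for z in (.04,.055,.075): P=plane(s,uv,z);print(k,z,P[:2]-[.3823,-.2074],"-> wrist",proj(w,P))
for k,uv in S.items():
    for n,v in Wv.items(): P,e=tri([(s,uv),(w,v)]);print(k,n,P-[.3823,-.2074,0],round(e[0],1))
gs=s["frame"].mean(2)
for r in range(284,322): print(r,''.join(" .:-=+*#%@"[min(9,max(0,(int(v)-80)//10))] for v in gs[r,366:428]))
E
```

```text
394
L 0.04 [-0.019  0.024] -> wrist [320.342 181.64 ]
L 0.055 [-0.028  0.02 ] -> wrist [326.611 187.694]
L 0.075 [-0.04   0.016] -> wrist [335.577 196.351]
R 0.04 [ 0.019 -0.014] -> wrist [322.553 142.57 ]
R 0.055 [ 0.01  -0.016] -> wrist [329.078 148.201]
R 0.075 [-0.003 -0.02 ] -> wrist [338.422 156.264]
F 0.04 [-0.026 -0.023] -> wrist [349.708 163.795]
F 0.055 [-0.035 -0.025] -> wrist [356.547 169.662]
F 0.075 [-0.047 -0.029] -> wrist [366.334 178.057]
L right [-0.022 -0.001  0.05 ] 22.4
L low [-0.006  0.028  0.018] 1.3
L white [ 0.021  0.013 -0.021] 24.5
R right [-0.011 -0.024  0.087] 1.3
R low [ 0.003 -0.001  0.068] 18.1
R white [ 0.029 -0.012  0.024] 1.9
F right [-0.021 -0.021  0.031] 0.3
F low [-0.006  0.006  0.008] 21.9
F white [ 0.025 -0.008 -0.046] 1.0
284 @@@=--=----=--=-===-:::::--:::::::::::::::..:.:.......::      
285 @@+--====------=====:::::--:::::::::---::..:.:...........     
286 @%:-======----=-==++-::-+#=::::::--=====:::..:............    
287 @+ :=====--=======+*-:-*@@+:::::-=+++++==-::......... ....::::
288 @+ .-===-====+****+==+%@@@=:::-=+*+*++++==-..:........ 
[... 1518 characters left out ...]
+++****=-.:::... .*@@@#===+@@@
312 =+++++=.. ....:::::::-++++**+**+*++++**+::::::..-#@@@#==+*@@@@
313 -==++++-.  ...:::::::-+=++*******+++**++::.:.:-*@@@@+==+@@@@@@
314  -=+====: .....:::::--+==++**********++-:.:-=*%@@@#+===*@@@@@@
315   -=++==-... ....:::----==++******+**++=-=#@@@@@@*+=++=#@@@@@@
316    -=+++=-:. .......::----==++*+*+**####%@@@@@#++++++++@@@@@@@
317     -=+++=-...........::::---===+#@@@@@@@@@%+---=+++++*@@@@@@@
318     :=++++=-...........:.::::--:-#@@@@%##+-..:==++++++*@@@@@@@
319      -=++++=-:..............:...:-+==::::. .:==+++++++@@@@@@@@
320       -==++++-:...................... .. ..-=+++++++=*@@@@@@@@
321        -=++**+=-:..........:.............:-=+++++++++*@@@@@@@@
```

```bash
python3 - <<'E'
from plant import *
from h import *
s=snapshot("scene");tm=load("s4")["frame"][200:242,230:256]
m=cv2.matchTemplate(s["frame"][190:252,220:266],tm,cv2.TM_CCOEFF_NORMED);_,v,_,l=cv2.minMaxLoc(m);print("vial shift px",l[0]-10,l[1]-10,v)
if v>.5 and abs(l[0]-10)<2 and abs(l[1]-10)<2: print(close_job())
E
```

```text
vial shift px 0 0 0.9551703333854675
the job is handed in; nothing more can be done
None
```

The job is handed in at about 17 s on the robot clock: my last camera checks showed all three jars in the pan, the pan flat in the tray and released, and the white vial where it was; no verdict came back.

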